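# Screw the last foot into a file-cabinet base

## Robot

A 7-joint arm with a two-finger parallel gripper is mounted at the origin on the work surface. World frame = base frame: x ahead of the robot, y to its left, z up, the work surface at z = 0. Lengths are in m, angles in rad, forces in N, time in s.
With the tool pointing down it reaches from about 0.425 to 0.875 m from the base axis. Payload 8.4 kg.
Tool frame: the origin (TCP) lies at the very end of the fingers, on their centre line; the grasp point (between the pads) lies 19 mm behind it; z points along the fingers, y is the line along which they close (so a half turn about z gives the same grasp; the last joint's range is limited). The gripper opens to 87 mm and grips with 3 to 60 N. Pads are 19 mm wide; open, the fingers measure 117 mm over their backs; the gripper's body (75 mm by 190 mm) begins 51 mm behind the grasp point.
Start: joints at [-1.285, 0.333, 0.04, 1.465, -0.013, 1.343, -0.059], TCP at [0.244, 0.602, 0.223] pointing down, gripper open.
Joint ranges: [-2.58, 2.58], [-0.38, 2.09], [-1.3, 1.39], [0.25, 2.4], [-1.5, 4.64], [0.08, 2.09], [-2.65, 2.65]. Speed limits (rad/s): [2.22, 2.22, 2.79, 2.79, 3.14, 3.14, 3.14].

## Interface

Orientations are given as a rotation vector (axis times angle).
In Python, from cell import robot gives the robot as it stands.
- The arm moves only by the tool drive_tool, never from a script. Its argument "commands" is a list of rows, each a list of 6 numbers: the shift along the tool's x, y, z in mm, then the turn, a rotation vector about the tool's x, y, z in rad. In form: [[tx, ty, tz, ax, ay, az], ...]. A call has 1 to 20 rows; each row is the pose to reach, as a shift and turn from the pose commanded when the call began, along the tool's axes at that moment; what a row does not reach only later rows make up. A row lasts 1/12 s, in which the tool goes at most 41.7 mm and 7.16 degrees, less where a joint would pass 70% of its speed; a pose out of reach is approached as far as the arm can. A call with a gripper value outside its range is refused whole. "gripper" is the opening, from 0 (shut) to 1 (fully open), set as the call begins (left out, the last holds). The fingers move at their own pace and stop on an object; the grip force is fixed at half the most. Time passes only in rows, so rows that repeat a pose let the fingers close. It gives the time, the measured TCP pose, the force, the opening and the grip force at its end, in the units of the state.
- robot.state(): the state, without advancing time (a new reading comes with each control period).
- robot.get_image(name): name is "scene" or "side" or "wrist"; returns a dict with "image" (384x512x3 uint8, blue, green, red), "fx", "fy", "cx", "cy" (pixels), "k1" (the pictures are not rectified: a ray, as slopes to the right and down, at radius r is drawn at 1 + k1 r^2 times it, then the intrinsics apply), "rvec" (rotation vector, rad) and "tvec" (3), from world to camera coordinates, as OpenCV has them. Camera axes: x right, y down, z forward; pixel columns grow to the right and rows downward; lengths in m; the calibration is good to about 2 mm. A picture is of the moment at which its call begins. There is no depth.
- robot.hand_in(): hands the job in; it is judged then, once.
The state is a dict: "time_s": time; "q": joint angles; "dq": joint speeds; "tau": joint torques, N m; "eef_pos": TCP position; "tcp_rot": TCP orientation; "force": force on the tool from outside, world axes, zero at the start; "moment": the same for the moment, N m; "opening": finger opening in m; "grip_force": force on a finger pad.
Only numpy, scipy, OpenCV 4.12 (cv2) and the standard library are available. Lean on these libraries where they do the work, as an engineer would, in place of code of your own. Each camera call takes 0.05 s, during which the arm holds its last target. There are 200 camera calls.

## Task

Screw the loose foot into the empty socket at a near corner of the upturned file-cabinet base. Pick it up by its head, stand it upright in the mouth and, resting it lightly on the thread, turn it backward (anticlockwise from above) until you feel the thread start drop; then drive it forward until its head is fully home and hand-snug on the rim, never forcing the plastic thread, and let go. Leave the castors, the screwdriver and the mug where they are.

Things in the scene. Friction and masses are not known exactly. Their poses are not given: they have to be found in the camera images.
- foot: The loose grey plastic screw-in foot, 60 g, standing on its stem on the table beside the base. Origin: centre of its head's underside; z up along the axis, away from the stem. Head: hexagon 44 mm across flats, 16 mm high (z 0 to 16); two flats face the foot's +x and -x, the others follow every 60 degrees. A black rubber disc, 36 mm wide, 3 mm thick, lies on top.
- socket: The empty socket: a round black plastic boss 62 mm wide, 45 mm high, open at the top, at the near left or near right corner of the base, fixed. Origin on its axis at table level, z up. Bore 34 mm wide, funnelled to 39 mm at the mouth.
- socket_rim (a point): Centre of the socket's mouth at the height of its flat rim (45 mm above the table), z up. The foot's origin is here when home; the gap is its height over this point. Home, the foot stops sinking; forward turning then takes up to 0.7 rad of slack (under 0.2 N m) before the thread pulls: 0.25 to 0.5 N m (of either sign if read at rest) is snug, from about 0.8 N m it strips.
- insert: Black thread inside the socket (origin and axes as the socket's, telling nothing of where its starts point). Three starts, 5 mm below the rim. A foot set on it rests at a gap of 7.5 to 13.5 mm; turned backward it climbs 3 mm a radian to the crest (gap 13.5), then drops 6 mm; home is 150 degrees forward of there. The starts bear 20 N (4 N is plenty), the engaged thread 250 N of pull.
- frame: The upturned base of a file cabinet: black plastic rim 360 mm (x) by 380 mm (y), 45 mm high, 14 mm thick, open in the middle, fixed on the table; origin under its centre, -x side nearest the robot. Sockets at x -140 mm, y +150 and -150 mm; feet are already fitted at both far corners.
- fitted: The near-corner boss that already has its foot screwed home: same boss and head, top 64 mm above the table. Origin on its axis at table level. Fixed.
- castor_a: An old black twin-wheel castor, wheels 42 mm wide, lying on its side inside the base, 34 mm high, steel pin to its +x. Origin under the wheels. Loose; not to be moved.
- castor_b: A second such castor inside the base. Loose; not to be moved.
- driver: A screwdriver lying inside the base, handle to its -x. Loose; not to be moved.
- jug: A steel mug 76 mm wide and 85 mm high, handle to its +y, on the table at the other side of the base from the foot. Origin under its centre. Loose; not to be moved.
- foot_tip (a point): Bottom end of the foot's stem, 22.5 mm below the head. Stem core 24.6 mm wide, with a coarse right-hand thread of three starts, 32 mm wide, lead 18 mm a turn: clockwise from above drives it down. The thread's leading ends lie 18.5 mm below the head; the last 4 mm of stem is a plain pilot.
Mind the look-alikes: they are no part of the job. What is shaped like the foot but green or purple is not meant.

How it is judged:
By the outcome, as a careful person would: the job done as asked, in the order asked, and still so for the second after the job is handed in, with the robot touching nothing.
It also fails if it takes over 64 s, if anything falls off the work surface, if the arm or the gripper's body presses on something with over 40 N, if the wrist force passes 120 N, or if a joint passes its speed limit or range.

## Working session

There is one attempt and no reset: what is moved stays moved. The work goes in short steps, Python scripts to look and compute and a tool call to move; the robot and the scene stay as the last step left them, time stands still between calls to the robot, and variables do not carry over. Pictures are saved under pics/ and viewed, at most 10 in all, crops included, and the job is handed in when it is done.

Besides the shell and the picture viewer there is one more tool, called after "Emit:" by a JSON object that holds its "fn" and its "kwargs", one argument or row to a line. drive_tool: Moves the arm, as the interface text tells. Its arguments: {"type":"object","properties":{"commands":{"type":"array"},"gripper":{"type":"number"}},"required":["commands"]}

```bash
mkdir -p pics
cat > h.py <<'E'
import numpy as np, cv2
from cell import robot
from scipy.spatial.transform import Rotation as R
def grab(n,save=None):
    d=robot.get_image(n)
    if save: cv2.imwrite('pics/'+save,d['image'])
    np.save('pics/%s.npy'%(save or n),d,allow_pickle=True)
    return d
def ray(d,u,v):
    x,y=(u-d['cx'])/d['fx'],(v-d['cy'])/d['fy']
    rd=np.hypot(x,y);r=rd
    for _ in range(30): r=rd/(1+d['k1']*r*r)
    s=r/rd if rd>0 else 1
    M=R.from_rotvec(np.ravel(d['rvec'])).as_matrix()
    return -M.T@np.ravel(d['tvec']), M.T@np.array([x*s,y*s,1])
def onz(d,u,v,z):
    o,w=ray(d,u,v); return o+w*(z-o[2])/w[2]
def proj(d,p):
    M=R.from_rotvec(np.ravel(d['rvec'])).as_matrix()
    c=M@np.array(p)+np.ravel(d['tvec']); x,y=c[:2]/c[2]; f=1+d['k1']*(x*x+y*y)
    return np.array([d['fx']*x*f+d['cx'],d['fy']*y*f+d['cy']])
def tri(obs):
    A=np.zeros((3,3));b=np.zeros(3)
    for d,u,v in obs:
        o,w=ray(d,u,v);w=w/np.linalg.norm(w);P=np.eye(3)-np.outer(w,w);A+=P;b+=P@o
    return np.linalg.solve(A,b)
def st():
    s=robot.state()
    for k in ('time_s','eef_pos','tcp_rot','force','moment','opening','grip_force','q'): print(k,np.round(s[k],4))
    return s
def load(n): return np.load('pics/%s.npy'%n,allow_pickle=True).item()
E
python3 - <<'E'
from h import *
a=grab('scene','s0.png');b=grab('side','d0.png');c=grab('wrist','w0.png')
cv2.imwrite('pics/all0.png',np.hstack([a['image'],b['image']])[:, :])
im=np.hstack([cv2.resize(x['image'],(400,300)) for x in (a,b)]);
im2=np.hstack([cv2.resize(c['image'],(400,300)),np.zeros((300,400,3),np.uint8)])
cv2.imwrite('pics/m0.png',np.vstack([im,im2]));st()
for x in (a,b,c): print(x['fx'],x['k1'],ray(x,256,192))
E
```

```text
time_s 0.15
eef_pos [0.2439 0.6021 0.2219]
tcp_rot [-6.0080e-01 -3.0835e+00  2.0000e-03]
force [-0.249  -0.6331 -0.3734]
moment [ 0.0012 -0.0128 -0.0546]
opening 0.0868
grip_force 0.0
q [-1.2852  0.3338  0.0399  1.4661 -0.0134  1.3433 -0.0585]
386.61904533498745 -0.0840500556135609 (array([0.94176277, 0.51358855, 1.00196066]), array([-0.31745491, -0.47121664, -0.82305192]))
451.7157245751794 -0.06361818223950101 (array([ 0.46048653, -0.89679723,  0.8193494 ]), array([ 0.13216561,  0.73078872, -0.67063114]))
324.2041427537827 -0.0573439757723483 (array([0.16744759, 0.63246531, 0.3849691 ]), array([ 0.29061456, -0.12440344, -0.94888673]))
```

View pics/m0.png

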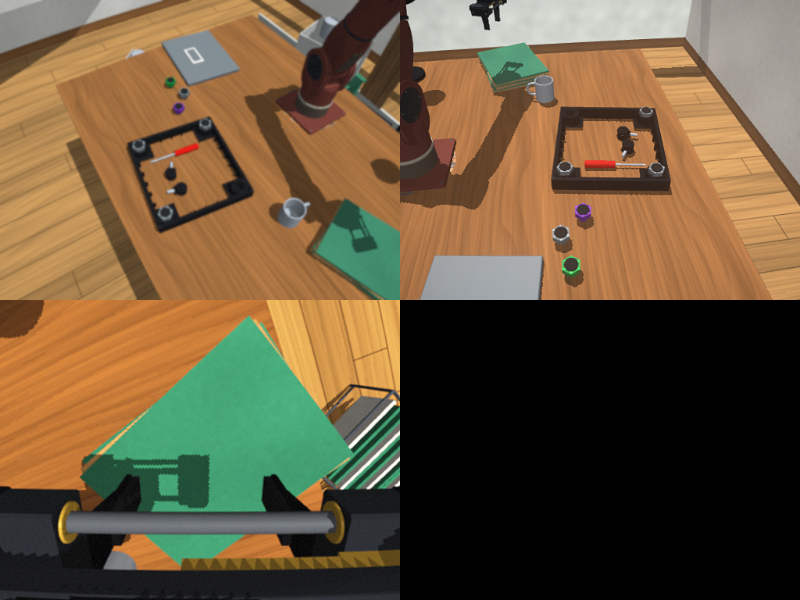

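The montage shows a grey foot at scene (235,119) and side (206,298). What could be taken for it: green foot, scene (218,106); purple foot, scene (229,139); and the fitted grey feet at the base's corners, scene (177,187), (263,160) and (211,272). I choose the loose grey one. The empty socket is at scene (305,240), side (207,143), next to the mug.

Run:
```python
from h import *
a=load('s0.png');b=load('d0.png')
def crop(d,u,v,w=30,s=6): return cv2.resize(d['image'][v-w:v+w,u-w:u+w],None,fx=s,fy=s,interpolation=cv2.INTER_CUBIC)
def n(i): return cv2.resize(i,(300,300))
cv2.imwrite('pics/c1.png',np.vstack([np.hstack([n(crop(a,235,119)),n(crop(b,206,298))]),np.hstack([n(crop(a,305,240)),n(crop(b,207,143))])]))
for z in (0.0,.0385,.0415): print(z,onz(a,235,119,z),onz(b,206,298,z))
print(tri([(a,235,119),(b,206,298)]),tri([(a,305,240),(b,207,143)]))
```

```text
0.0 [ 0.44921244 -0.37272362  0.        ] [ 0.4630484  -0.32532511  0.        ]
0.0385 [ 0.46813852 -0.33866737  0.0385    ] [ 0.46292802 -0.35217773  0.0385    ]
0.0415 [ 0.46961328 -0.33601364  0.0415    ] [ 0.46291864 -0.35427014  0.0415    ]
[ 0.46338577 -0.34630965  0.02980085] [0.52088685 0.17367228 0.03772212]
```

View pics/c1.png

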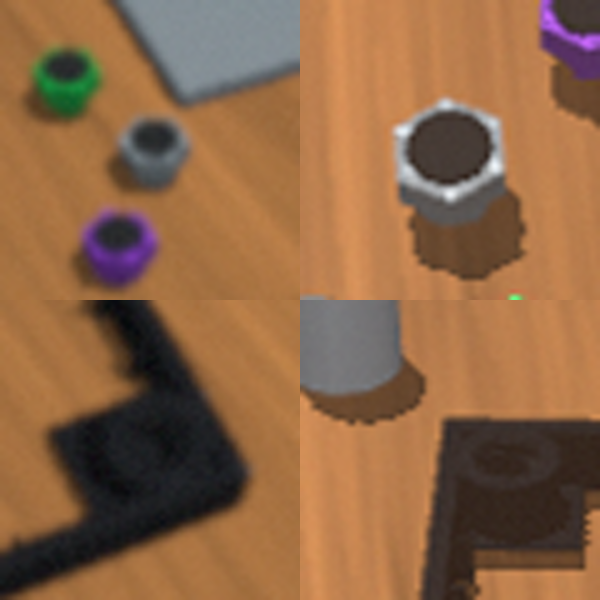

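The crop shows the loose grey hex foot with a black disc, at about scene (235.6,116.6) and side (206,297.6). The open socket mouth is at about scene (305,239) and side (219.6,144.4).

Run:
```python
from h import *
a=load('s0.png');b=load('d0.png')
f=tri([(a,235.6,116.6),(b,206,297.6)]);s=tri([(a,305,239),(b,219.6,144.4)]);print(f,s)
print(onz(a,305,239,.04),onz(b,219.6,144.4,.045))
st_=robot.state();M=R.from_rotvec(st_['tcp_rot']).as_matrix();print(M)
t=f+[0,0,.22-f[2]];print('shift mm',M.T@(t-st_['eef_pos'])*1000)
c=load('w0.png');o,_=ray(c,256,192);print('cam in tool',M.T@(o-st_['eef_pos']),M.T@_)
```

```text
[ 0.46138601 -0.34939029  0.03698328] [0.53984241 0.16961403 0.04116869]
[0.53833042 0.1693686  0.04      ] [0.54032231 0.16370829 0.045     ]
[[-9.26849674e-01  3.75432458e-01 -3.89070461e-04]
 [ 3.75432649e-01  9.26848906e-01 -1.19649906e-03]
 [-8.85950499e-05 -1.25504451e-03 -9.99999209e-01]]
shift mm [-558.80261831 -800.24342849    2.91389994]
cam in tool [ 0.08224014 -0.00077271 -0.1631155 ] [-0.31597706 -0.00500616  0.94892175]
```

Run:
```python
from h import *
s=robot.state();M=R.from_rotvec(s['tcp_rot']).as_matrix();p=s['eef_pos']
for az,r in ((50,.63),(32,.6),(15,.6),(-2,.6),(-20,.58),(-37.1,.579)):
    t=np.array([r*np.cos(np.radians(az)),r*np.sin(np.radians(az)),.2])
    print(az,np.round(M.T@(t-p)*1000),'turn',round(np.radians(68-az),2))
a=load('s0.png');b=load('d0.png')
print('purple',onz(a,229,137,.04),onz(b,(584-400)*1.28,212*1.28,.04),'green',onz(a,218,104,.04),'mug',onz(b,(543-400)*1.28,80*1.28,.085))
```

```text
50 [-194.  -50.   22.] turn 0.31
32 [-352. -164.   22.] turn 0.63
15 [-479. -288.   22.] turn 0.93
-2 [-564. -444.   22.] turn 1.22
-20 [-580. -629.   23.] turn 1.54
-37.1 [-559. -800.   23.] turn 1.83
purple [ 0.5290109  -0.27427922  0.04      ] [ 0.53090152 -0.29345152  0.04      ] green [ 0.4829633 -0.4349299  0.04     ] mug [0.4437314  0.34504622 0.085     ]
```

Emit:
{"fn": "drive_tool", "kwargs": {
  "commands": [
    [-40,-10,5,0,0,0.06],
    [-80,-20,10,0,0,0.12],
    [-120,-30,15,0,0,0.19],
    [-157,-40,20,0,0,0.25],
    [-194,-50,22,0,0,0.31],
    [-226,-73,22,0,0,0.37],
    [-258,-96,22,0,0,0.44],
    [-290,-118,22,0,0,0.5],
    [-321,-141,22,0,0,0.57],
    [-352,-164,22,0,0,0.63],
    [-378,-189,22,0,0,0.69],
    [-403,-214,22,0,0,0.75],
    [-429,-238,22,0,0,0.81],
    [-454,-263,22,0,0,0.87],
    [-479,-288,22,0,0,0.93],
    [-500,-327,22,0,0,1.0],
    [-522,-366,22,0,0,1.08],
    [-543,-405,22,0,0,1.15],
    [-564,-444,22,0,0,1.22],
    [-564,-444,22,0,0,1.22]
  ],
  "gripper": 0.7
}}

```text
time_s: 1.82
eef_pos: [0.5997, -0.0294, 0.2009]
tcp_rot: [2.271, 2.167, -0.003]
force: [-0.4, -1.0, 1.4]
opening: 0.0606
grip_force: 0.0
```

Run:
```python
from h import *
s=st();M=R.from_rotvec(s['tcp_rot']).as_matrix();p=s['eef_pos']
t=np.array([.4614,-.3494,.15])
print(M.T@(t-p)*1000)
```

```text
time_s 1.8167
eef_pos [ 0.5997 -0.0294  0.2009]
tcp_rot [ 2.2708  2.1672 -0.0028]
force [-0.4463 -0.9563  1.3735]
moment [-0.1199  0.1369  0.0332]
opening 0.0606
grip_force 0.0
q [-0.5152  0.2688  0.5904  1.6465 -0.152   1.2728  0.0567]
[-325.97030508 -123.25343991   51.83964233]
```

Emit:
{"fn": "drive_tool", "kwargs": {
  "commands": [
    [-36,-14,3,0,0,0],
    [-72,-27,6,0,0,0],
    [-109,-41,10,0,0,0],
    [-145,-55,14,0,0,0],
    [-181,-68,20,0,0,0],
    [-217,-82,28,0,0,0],
    [-253,-96,36,0,0,0],
    [-290,-110,44,0,0,0],
    [-326,-123,52,0,0,0],
    [-326,-123,52,0,0,0],
    [-326,-123,52,0,0,0]
  ]
}}

```text
time_s: 2.73
eef_pos: [0.464, -0.3447, 0.1481]
tcp_rot: [-2.264, -2.177, 0.002]
force: [0.6, 1.7, 0.0]
opening: 0.0612
grip_force: 0.0
```

Run:
```python
from h import *
s=st();a=grab('wrist','w1.png')
print(proj(a,[.4614,-.3494,.04]))
```

```text
time_s 2.7333
eef_pos [ 0.464  -0.3447  0.1481]
tcp_rot [-2.2637e+00 -2.1773e+00  2.1000e-03]
force [0.5696 1.659  0.0183]
moment [-0.0164  0.0492  0.053 ]
opening 0.0612
grip_force 0.0
q [-0.0718  0.2914  0.7573  1.7699 -0.215   1.1665  0.711 ]
[254.53619292 187.45329808]
```

View pics/w1.png

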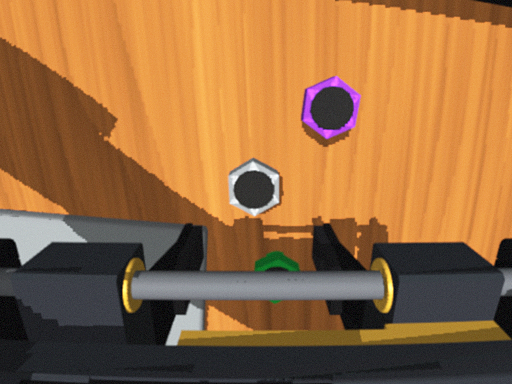

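Wrist view: the grey foot is at (254,187), right where predicted, with its hex vertices pointing up and down (its flats face tool ±y). Purple is at (331,108), green at (277,270).

Run:
```python
from h import *
d=load('w1.png');im=d['image'];hsv=cv2.cvtColor(im,cv2.COLOR_BGR2HSV)
m=((hsv[...,1]<90)&((hsv[...,2]>150))).astype(np.uint8)
w=np.zeros_like(m);w[150:225,218:292]=1;m&=w
pts=cv2.findNonZero(m);h=cv2.convexHull(pts);
z=.0385
P=np.array([onz(d,u,v,z)[:2] for u,v in h[:,0]])
pc=cv2.approxPolyDP(h,4,True)[:,0];V=np.array([onz(d,u,v,z)[:2] for u,v in pc]);print(pc,np.round(V*1000,1))
mm=cv2.moments(h);print('c',mm['m10']/mm['m00'],mm['m01']/mm['m00'],onz(d,mm['m10']/mm['m00'],mm['m01']/mm['m00'],z))
# support width vs angle
al=np.radians(np.arange(0,180,1));wd=[np.ptp(P@[np.cos(x),np.sin(x)]) for x in al]
S=[wd[i]+wd[(i+60)%180]+wd[(i+120)%180] for i in range(60)]
i=int(np.argmin(S));print('flat normal deg',i,np.array([wd[i],wd[i+60],wd[(i+120)]])*1000)
# disc centre
dk=((hsv[...,2]<70)).astype(np.uint8)&w;u,v=np.argwhere(dk)[:, ::-1].mean(0);print('disc',u,v,onz(d,u,v,.0415))
s=load('s0.png');b=load('d0.png');print('tri',tri([(s,235.6,116.6),(b,206,297.6),(d,u,v)]))
st_=robot.state();M=R.from_rotvec(st_['tcp_rot']).as_matrix();print('tool y angle',np.degrees(np.arctan2(M[1,1],M[0,1])));c=onz(d,u,v,.0415)
print('move',M.T@(np.array([c[0],c[1],.0245])-st_['eef_pos'])*1000)
```

```text
[[278 202]
 [255 215]
 [231 204]
 [229 174]
 [250 159]
 [276 173]] [[ 481.8 -364.3]
 [ 460.7 -376.1]
 [ 439.6 -364.7]
 [ 439.6 -336.8]
 [ 458.5 -324.1]
 [ 480.6 -337.4]]
c 252.95503766478342 187.5930634023854 [ 0.45996341 -0.34995775  0.0385    ]
flat normal deg 59 [44.55560902 47.02489101 43.94606702]
disc 253.47822222222223 189.1751111111111 [ 0.46044728 -0.35046808  0.0415    ]
tri [ 0.46098097 -0.35043154  0.0374051 ]
tool y angle -2.0455573797576805
move [ -7.8572293   -4.72542297 123.73607391]
```

Emit:
{"fn": "drive_tool", "kwargs": {
  "commands": [
    [-1,-1,25,0,0,0],
    [-1,-1,50,0,0,0],
    [-1,-1,70,0,0,0],
    [-1,-1,70,0,0,0],
    [-1,-1,70,0,0,0]
  ]
}}

```text
time_s: 3.2
eef_pos: [0.4654, -0.3418, 0.0783]
tcp_rot: [-2.255, -2.185, 0.001]
force: [-0.5, -0.9, 0.4]
opening: 0.061
grip_force: 0.0
```

Run:
```python
from h import *
s=st();M=R.from_rotvec(s['tcp_rot']).as_matrix();
print('move',M.T@(np.array([.4607,-.3503,.0245])-s['eef_pos'])*1000)
```

```text
time_s 3.2
eef_pos [ 0.4654 -0.3418  0.0783]
tcp_rot [-2.2552e+00 -2.1846e+00  6.0000e-04]
force [-0.4517 -0.9224  0.4266]
moment [-0.1162  0.0072  0.0473]
opening 0.061
grip_force 0.0
q [-0.0382  0.3727  0.7226  1.8379 -0.2832  1.0383  0.7646]
move [-8.72844368 -4.39089743 53.7885691 ]
```

Emit:
{"fn": "drive_tool", "kwargs": {
  "commands": [
    [-9,-4,10,0,0,0],
    [-9,-4,25,0,0,0],
    [-9,-4,35,0,0,0],
    [-9,-4,35,0,0,0],
    [-9,-4,35,0,0,0]
  ]
}}

```text
time_s: 3.62
eef_pos: [0.4613, -0.3518, 0.0442]
tcp_rot: [2.258, 2.184, 0.0]
force: [0.7, -0.4, 0.7]
opening: 0.0607
grip_force: 0.0
```

Run:
```python
from h import *
s=st();M=R.from_rotvec(s['tcp_rot']).as_matrix();print(np.degrees(np.arctan2(M[1,1],M[0,1])),M[:,2])
print('move',M.T@(np.array([.4607,-.3503,.0245])-s['eef_pos'])*1000)
a=grab('side','d2.png');b=grab('wrist','w2.png');p=proj(a,[.461,-.35,.04]).astype(int);print(p)
c=a['image'][max(p[1]-50,0):p[1]+50,p[0]-50:p[0]+50]
cv2.imwrite('pics/c2.png',np.hstack([cv2.resize(c,(384,384)),b['image'][:,60:]]))
```

```text
time_s 3.6167
eef_pos [ 0.4613 -0.3518  0.0442]
tcp_rot [2.2579e+00 2.1843e+00 4.0000e-04]
force [ 0.6726 -0.4316  0.6536]
moment [-0.0866  0.0538 -0.0342]
opening 0.0607
grip_force 0.0
q [ 0.0027  0.423   0.7022  1.8586 -0.3258  0.9772  0.8134]
-1.8991318036318376 [ 2.10000734e-04  1.05122669e-04 -9.99999972e-01]
move [ 1.51694298 -0.65700913 19.71864871]
[204 296]
```

View pics/c2.png

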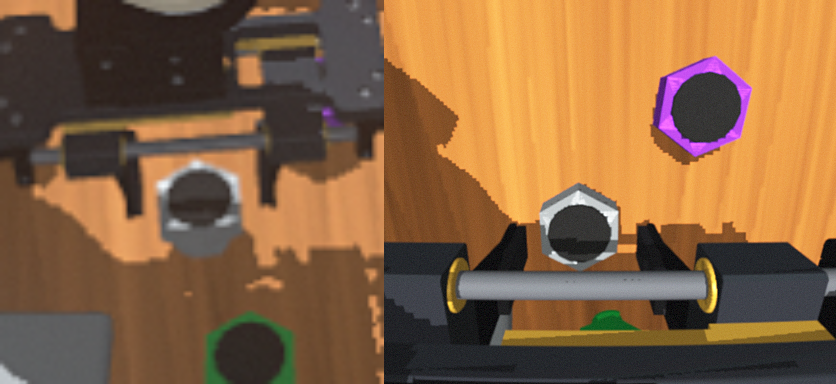

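The foot sits between the fingers, at about (200,195) in the side half and (580,230) in the wrist half. I descend and close.

Emit:
{"fn": "drive_tool", "kwargs": {
  "commands": [
    [1,-0.5,10,0,0,0],
    [1,-0.5,19.5,0,0,0],
    [1,-0.5,19.5,0,0,0],
    [1,-0.5,19.5,0,0,0]
  ]
}}

```text
time_s: 4.05
eef_pos: [0.4596, -0.3508, 0.0232]
tcp_rot: [-2.258, -2.182, 0.001]
force: [-0.1, -1.0, 0.4]
opening: 0.0608
grip_force: 0.0
```

Emit:
{"fn": "drive_tool", "kwargs": {
  "commands": [
    [0,0,0,0,0,0],
    [0,0,0,0,0,0],
    [0,0,0,0,0,0],
    [0,0,0,0,0,0],
    [0,0,0,0,0,0],
    [0,0,0,0,0,0]
  ],
  "gripper": 0.3
}}

```text
time_s: 4.55
eef_pos: [0.4604, -0.3514, 0.0243]
tcp_rot: [2.259, 2.183, 0.0]
force: [-1.2, 0.1, 2.0]
opening: 0.0438
grip_force: 29.9
```

Emit:
{"fn": "drive_tool", "kwargs": {
  "commands": [
    [0,0,-20,0,0,0],
    [0,0,-50,0,0,0],
    [5,0,-85,0,0,0],
    [30,4,-110,0,0,-0.05],
    [66,8,-126,0,0,-0.1],
    [104,13,-126,0,0,-0.16],
    [142,18,-126,0,0,-0.22],
    [180,23,-126,0,0,-0.28],
    [218,28,-126,0,0,-0.34],
    [256,33,-126,0,0,-0.4],
    [294,38,-126,0,0,-0.46],
    [332,43,-126,0,0,-0.52],
    [370,48,-126,0,0,-0.58],
    [408,53,-126,0,0,-0.64],
    [446,59,-126,0,0,-0.7],
    [484,64,-126,0,0,-0.75],
    [484,64,-126,0,0,-0.75],
    [484,64,-126,0,0,-0.75],
    [484,64,-126,0,0,-0.75]
  ]
}}

```text
time_s: 6.13
eef_pos: [0.5405, 0.1297, 0.1498]
tcp_rot: [-1.303, -2.859, 0.002]
force: [-0.8, -0.3, -1.2]
opening: 0.0436
grip_force: 29.9
```

Run:
```python
from h import *
s=st();a=grab('wrist','w3.png');print(proj(a,[.54,.168,.045]))
```

```text
time_s 6.1333
eef_pos [0.5405 0.1297 0.1498]
tcp_rot [-1.3027e+00 -2.8586e+00  1.6000e-03]
force [-0.7763 -0.316  -1.2361]
moment [-0.0594 -0.0227 -0.0426]
opening 0.0436
grip_force 29.9049
q [-0.6491  0.1976  0.3777  1.8071 -0.0786  1.1525  0.4696]
[287.80969372 150.4678735 ]
```

View pics/w3.png

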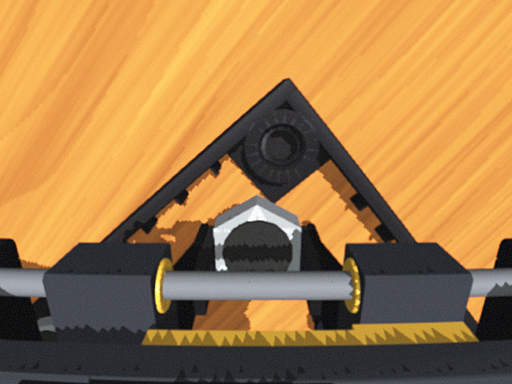

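Wrist view: the empty socket's mouth is at about (280,147), the held foot at about (257,245). I refine the mouth with a contrast stretch.

Run:
```python
from h import *
d=load('w3.png');g=cv2.cvtColor(d['image'],cv2.COLOR_BGR2GRAY)[90:210,220:340].astype(float)
g=np.clip(g/70,0,1)**.7*255
big=cv2.resize(g.astype(np.uint8),(600,600),interpolation=cv2.INTER_CUBIC)
b=cv2.GaussianBlur(big,(0,0),4)
for r0,r1 in ((70,125),(125,200)):
    c=cv2.HoughCircles(b,cv2.HOUGH_GRADIENT,1.5,20,param1=40,param2=30,minRadius=r0,maxRadius=r1)
    if c is not None:
        for u,v,r in c[0][:4]:print(r0,u/5+220,v/5+90,r/5,onz(d,u/5+220,v/5+90,.045))
col=cv2.cvtColor(big,cv2.COLOR_GRAY2BGR)
cv2.imwrite('pics/c3.png',col)
o=np.array([.54,.168,.045]);print('px per 31mm',np.linalg.norm(proj(d,o+[.031,0,0])-proj(d,o)))
```

```text
70 281.65 146.85 23.51 [0.53404721 0.16686546 0.045     ]
70 286.15 147.15 20.51 [0.53704928 0.16915575 0.045     ]
70 281.65 142.05 18.83 [0.53132744 0.16985183 0.045     ]
70 278.05 143.85 18.83 [0.53008659 0.16675921 0.045     ]
125 280.15 147.15 35.86 [0.53327426 0.16585237 0.045     ]
125 275.05 155.25 34.21 [0.53468008 0.1579214  0.045     ]
125 277.75 152.25 30.25 [0.53466977 0.16132013 0.045     ]
125 266.95 142.65 36.52 [0.52245568 0.16142564 0.045     ]
px per 31mm 35.459749499714086
```

View pics/c3.png

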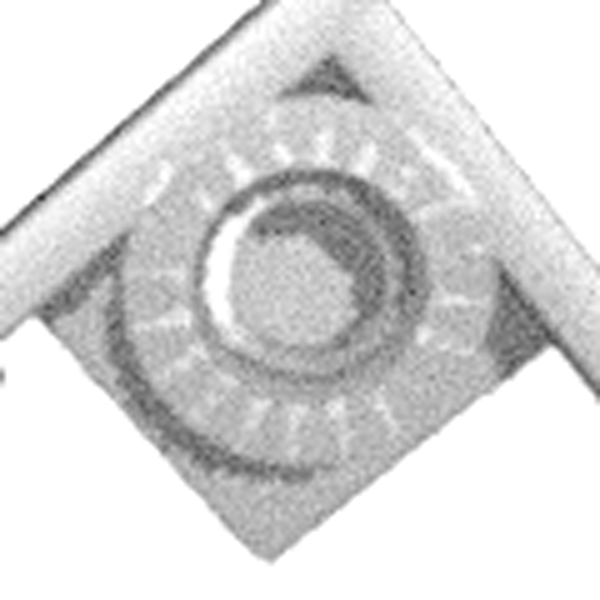

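The stretched crop shows the mouth circle centred at about (311,283), i.e. image (282,146.7), giving a world position of about (0.534,0.167). I look once more from lower and another side.

Emit:
{"fn": "drive_tool", "kwargs": {
  "commands": [
    [-6,10,20,0,0,0],
    [-13,19,40,0,0,0],
    [-13,19,40,0,0,0],
    [-13,19,40,0,0,0],
    [-13,19,40,0,0,0]
  ]
}}

```text
time_s: 6.6
eef_pos: [0.5635, 0.1318, 0.1108]
tcp_rot: [1.305, 2.858, -0.0]
force: [0.0, -0.7, -0.9]
opening: 0.0437
grip_force: 29.9
```

Run:
```python
from h import *
s=st();d=grab('wrist','w4.png');p=proj(d,[.534,.167,.045]);print(p)
u0,v0=(p-50).astype(int);u0=max(u0,0);v0=max(v0,0)
g=cv2.cvtColor(d['image'],cv2.COLOR_BGR2GRAY)[v0:v0+100,u0:u0+100].astype(float)
g=np.clip(g/70,0,1)**.7*255
big=cv2.resize(g.astype(np.uint8),(600,600),interpolation=cv2.INTER_CUBIC)
b=cv2.GaussianBlur(big,(0,0),4)
c=cv2.HoughCircles(b,cv2.HOUGH_GRADIENT,1.5,20,param1=40,param2=30,minRadius=130,maxRadius=185)
if c is not None:
    for u,v,r in c[0][:3]:print(u/6+u0,v/6+v0,r/6,onz(d,u/6+u0,v/6+v0,.045))
print(u0,v0);cv2.imwrite('pics/c4.png',big)
```

```text
time_s 6.6
eef_pos [0.5635 0.1318 0.1108]
tcp_rot [ 1.3048e+00  2.8576e+00 -2.0000e-04]
force [ 0.0038 -0.6574 -0.9019]
moment [-0.0163  0.0009  0.0176]
opening 0.0437
grip_force 29.9052
q [-0.6258  0.2833  0.3763  1.7942 -0.1161  1.0857  0.5053]
[259.28286629 137.86634364]
259.125 138.125 28.216667 [0.53403656 0.16678807 0.045     ]
259.875 134.625 24.741667 [0.53280487 0.16900541 0.045     ]
264.375 138.875 23.466667 [0.53719362 0.16882883 0.045     ]
209 87
```

View pics/c4.png

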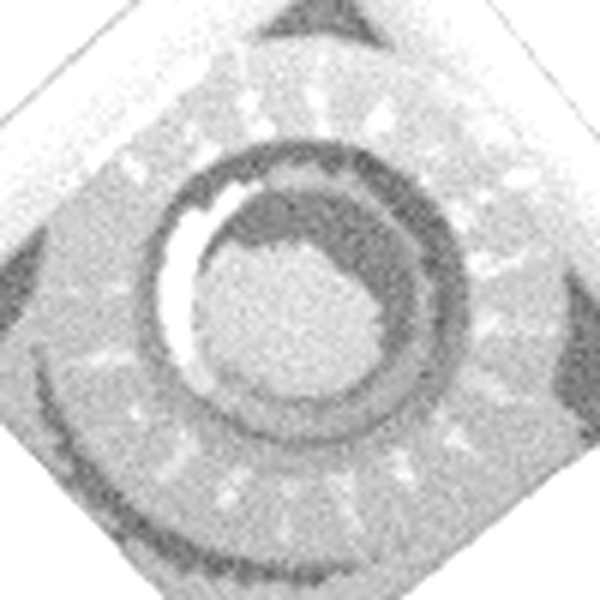

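The mouth is centred at about (308,295) in the crop, i.e. image (260.3,136.5). Triangulate and find where the foot sits in the grip.

Run:
```python
from h import *
a=load('w3.png');d=load('w4.png')
m=tri([(a,282,146.7),(d,260.3,136.7)]);print('mouth',m, onz(d,260.3,136.7,.045),onz(a,282,146.7,.045))
s=robot.state();M=R.from_rotvec(s['tcp_rot']).as_matrix();p=s['eef_pos']
hsv=cv2.cvtColor(d['image'],cv2.COLOR_BGR2HSV)
k=((hsv[...,1]<60)&(hsv[...,2]>110)).astype(np.uint8);w=np.zeros_like(k);w[175:265,205:310]=1;k&=w
ys,xs=np.nonzero(k);i=ys.argmin();print('apex',xs[ys==ys.min()].mean(),ys.min(),'left/right',xs.min(),xs.max())
for q in ((xs[ys==ys.min()].mean(),ys.min()),):
    print('apex tool', M.T@(onz(d,*q,p[2]+.0142)-p)*1000)
for off in (0,1,2): 
    print(off,proj(d,p+M@np.array([off/1000+.0254,0,-.0142])))
dm=M.T@(np.array([.5343,.1673,0])-p)*1000;print('to socket',dm)
```

```text
mouth [0.53427998 0.16748701 0.04364908] [0.53399821 0.16809627 0.045     ] [0.53418197 0.16715175 0.045     ]
apex 257.0 195 left/right 213 301
apex tool [ 30.63255669  -1.02915288 -14.2112866 ]
0 [259.09255601 205.10417685]
1 [259.09837938 203.18834684]
2 [259.10421813 201.2650449 ]
to socket [ 45.7990673    0.67857548 111.14814004]
```

Emit:
{"fn": "drive_tool", "kwargs": {
  "commands": [
    [20,1.5,0,0,0,0],
    [46,1.5,5,0,0,0],
    [46,1.5,20,0,0,0],
    [46,1.5,35,0,0,0],
    [46,1.5,36,0,0,0],
    [46,1.5,36,0,0,0]
  ]
}}

```text
time_s: 7.15
eef_pos: [0.5342, 0.1683, 0.0746]
tcp_rot: [-1.303, -2.859, 0.0]
force: [0.3, -0.7, -0.5]
opening: 0.0436
grip_force: 29.9
```

Run:
```python
from h import *
s=st()
a=grab('side','d5.png');b=grab('scene','s5.png');c=grab('wrist','w5.png')
def cr(d,w):
    p=proj(d,[.534,.167,.055]).astype(int);return cv2.resize(d['image'][p[1]-w:p[1]+w,p[0]-w:p[0]+w],(390,390),interpolation=cv2.INTER_CUBIC)
o=np.hstack([cr(a,30),cr(b,30)]);o=(np.clip(o/160.,0,1)**.6*255).astype(np.uint8)
cv2.imwrite('pics/c5.png',o)
```

```text
time_s 7.15
eef_pos [0.5342 0.1683 0.0746]
tcp_rot [-1.3027e+00 -2.8586e+00  3.0000e-04]
force [ 0.3272 -0.6795 -0.4968]
moment [-0.064  -0.0412  0.0136]
opening 0.0436
grip_force 29.9052
q [-0.6833  0.2865  0.3475  1.8705 -0.1143  1.0041  0.4282]
```

View pics/c5.png

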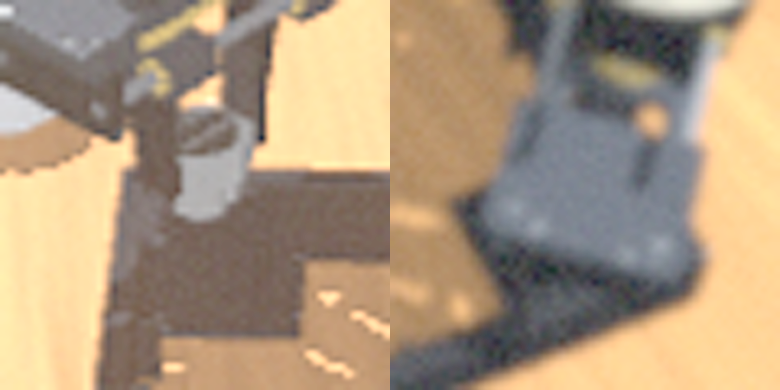

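Side crop: the foot is upright above the boss, at about (210,160), with the head lined up over the mouth. I feel my way down.

Emit:
{"fn": "drive_tool", "kwargs": {
  "commands": [
    [0,0,4,0,0,0],
    [0,0,8,0,0,0],
    [0,0,10,0,0,0],
    [0,0,10,0,0,0],
    [0,0,10,0,0,0]
  ]
}}

```text
time_s: 7.72
eef_pos: [0.5343, 0.1685, 0.0638]
tcp_rot: [-1.302, -2.859, 0.001]
force: [-0.6, -0.1, -1.0]
opening: 0.0436
grip_force: 29.9
```

Emit:
{"fn": "drive_tool", "kwargs": {
  "commands": [
    [0,0,1,0,0,0],
    [0,0,2,0,0,0],
    [0,0,2,0,0,0],
    [0,0,2,0,0,0]
  ]
}}

```text
time_s: 8.05
eef_pos: [0.5346, 0.1686, 0.0621]
tcp_rot: [1.302, 2.859, -0.0]
force: [0.9, -0.0, -1.2]
opening: 0.0439
grip_force: 29.9
```

Emit:
{"fn": "drive_tool", "kwargs": {
  "commands": [
    [0,0,1,0,0,0],
    [0,0,2,0,0,0],
    [0,0,2,0,0,0],
    [0,0,2,0,0,0]
  ]
}}

```text
time_s: 8.38
eef_pos: [0.5348, 0.1682, 0.0601]
tcp_rot: [1.303, 2.858, -0.0]
force: [1.5, -2.6, -0.7]
opening: 0.0441
grip_force: 29.9
```

Emit:
{"fn": "drive_tool", "kwargs": {
  "commands": [
    [0,0,1,0,0,0],
    [0,0,1.5,0,0,0],
    [0,0,1.5,0,0,0],
    [0,0,1.5,0,0,0]
  ]
}}

```text
time_s: 8.72
eef_pos: [0.5346, 0.1682, 0.0585]
tcp_rot: [1.303, 2.858, -0.001]
force: [2.7, -4.8, 0.3]
opening: 0.0438
grip_force: 29.9
```

Emit:
{"fn": "drive_tool", "kwargs": {
  "commands": [
    [-0.5,-0.1,0,0,0,0],
    [-1,-0.2,0,0,0,0],
    [-1,-0.2,0,0,0,0],
    [-1,-0.2,0,0,0,0]
  ]
}}

```text
time_s: 9.05
eef_pos: [0.5347, 0.168, 0.0585]
tcp_rot: [-1.302, -2.859, 0.0]
force: [0.9, -2.1, 0.4]
opening: 0.0438
grip_force: 29.9
```

Emit:
{"fn": "drive_tool", "kwargs": {
  "commands": [
    [0,0,1,0,0,0],
    [0,0,1.5,0,0,0],
    [0,0,1.5,0,0,0],
    [0,0,1.5,0,0,0]
  ]
}}

```text
time_s: 9.38
eef_pos: [0.535, 0.1681, 0.058]
tcp_rot: [-1.302, -2.859, -0.001]
force: [-2.9, -3.4, 10.9]
opening: 0.0434
grip_force: 29.9
```

Emit:
{"fn": "drive_tool", "kwargs": {
  "commands": [
    [0,0,-0.6,0,0,0],
    [0,0,-0.6,0,0,0],
    [0,0,-0.6,0,0,0]
  ]
}}

```text
time_s: 9.63
eef_pos: [0.5349, 0.1681, 0.0581]
tcp_rot: [-1.302, -2.859, -0.001]
force: [-3.1, -2.3, 6.7]
opening: 0.0439
grip_force: 29.9
```

Emit:
{"fn": "drive_tool", "kwargs": {
  "commands": [
    [0,0,-0.15,0,0,-0.05],
    [0,0,-0.3,0,0,-0.1],
    [0,0,-0.45,0,0,-0.15],
    [0,0,-0.45,0,0,-0.15],
    [0,0,-0.45,0,0,-0.15]
  ]
}}

```text
time_s: 10.05
eef_pos: [0.5353, 0.1677, 0.0585]
tcp_rot: [1.087, 2.947, 0.001]
force: [-0.4, -2.6, 5.6]
opening: 0.0437
grip_force: 29.9
```

```bash
python3 -c "
from h import *
st()"
```

```text
time_s 10.05
eef_pos [0.5353 0.1677 0.0585]
tcp_rot [1.0867e+00 2.9471e+00 7.0000e-04]
force [-0.3852 -2.6221  5.6049]
moment [-0.7729 -0.1366 -0.0164]
opening 0.0437
grip_force 29.9045
q [-0.6565  0.3061  0.3196  1.881  -0.1149  0.9715  0.5784]
```

Emit:
{"fn": "drive_tool", "kwargs": {
  "commands": [
    [0,0,-0.25,0,0,-0.05],
    [0,0,-0.4,0,0,-0.1],
    [0,0,-0.6,0,0,-0.15],
    [0,0,-0.6,0,0,-0.15],
    [0,0,-0.6,0,0,-0.15]
  ]
}}

```text
time_s: 10.47
eef_pos: [0.5353, 0.1679, 0.0589]
tcp_rot: [0.864, 3.02, 0.001]
force: [0.6, -1.6, 4.4]
opening: 0.0437
grip_force: 29.9
```

Emit:
{"fn": "drive_tool", "kwargs": {
  "commands": [
    [0,0,-0.15,0,0,-0.05],
    [0,0,-0.3,0,0,-0.1],
    [0,0,-0.45,0,0,-0.15],
    [0,0,-0.45,0,0,-0.15],
    [0,0,-0.45,0,0,-0.15]
  ]
}}

```text
time_s: 10.88
eef_pos: [0.5352, 0.168, 0.0593]
tcp_rot: [0.636, 3.076, 0.001]
force: [0.7, -1.0, 3.8]
opening: 0.0436
grip_force: 29.9
```

Emit:
{"fn": "drive_tool", "kwargs": {
  "commands": [
    [0,0,-0.15,0,0,-0.05],
    [0,0,-0.3,0,0,-0.1],
    [0,0,-0.3,0,0,-0.1],
    [0,0,-0.3,0,0,-0.1]
  ]
}}

```text
time_s: 11.22
eef_pos: [0.5351, 0.1681, 0.0595]
tcp_rot: [0.482, 3.104, 0.001]
force: [2.4, -0.4, 4.0]
opening: 0.0438
grip_force: 29.9
```

Emit:
{"fn": "drive_tool", "kwargs": {
  "commands": [
    [0,0,-0.15,0,0,-0.05],
    [0,0,-0.3,0,0,-0.1],
    [0,0,-0.3,0,0,-0.1],
    [0,0,-0.3,0,0,-0.1]
  ]
}}

```text
time_s: 11.55
eef_pos: [0.5349, 0.1682, 0.0597]
tcp_rot: [-0.326, -3.124, -0.001]
force: [2.1, 1.4, 2.8]
opening: 0.0436
grip_force: 29.9
```

Emit:
{"fn": "drive_tool", "kwargs": {
  "commands": [
    [0,0,-0.15,0,0,-0.05],
    [0,0,-0.3,0,0,-0.1],
    [0,0,-0.3,0,0,-0.1],
    [0,0,-0.3,0,0,-0.1]
  ]
}}

```text
time_s: 11.88
eef_pos: [0.5343, 0.168, 0.0597]
tcp_rot: [-0.169, -3.136, 0.0]
force: [-0.3, 1.1, 0.4]
opening: 0.044
grip_force: 29.9
```

Emit:
{"fn": "drive_tool", "kwargs": {
  "commands": [
    [0,0,-0.15,0,0,-0.05],
    [0,0,-0.3,0,0,-0.1],
    [0,0,-0.3,0,0,-0.1],
    [0,0,-0.3,0,0,-0.1]
  ]
}}

```text
time_s: 12.22
eef_pos: [0.5345, 0.1675, 0.0599]
tcp_rot: [-0.013, -3.141, 0.001]
force: [0.8, 0.1, -0.4]
opening: 0.0443
grip_force: 29.9
```

Emit:
{"fn": "drive_tool", "kwargs": {
  "commands": [
    [0,0,0.5,0,0,0],
    [0,0,1,0,0,0],
    [0,0,1.2,0,0,0],
    [0,0,1.2,0,0,0]
  ]
}}

```text
time_s: 12.55
eef_pos: [0.5349, 0.1677, 0.059]
tcp_rot: [-0.009, -3.141, 0.0]
force: [-0.6, 0.7, -0.5]
opening: 0.0437
grip_force: 29.9
```

Emit:
{"fn": "drive_tool", "kwargs": {
  "commands": [
    [0,0,0.5,0,0,0],
    [0,0,1,0,0,0],
    [0,0,1,0,0,0],
    [0,0,1,0,0,0]
  ]
}}

```text
time_s: 12.88
eef_pos: [0.535, 0.1677, 0.0581]
tcp_rot: [-0.008, -3.142, 0.0]
force: [-0.2, 0.2, 0.1]
opening: 0.0432
grip_force: 29.9
```

Emit:
{"fn": "drive_tool", "kwargs": {
  "commands": [
    [0,0,1,0,0,0],
    [0,0,2,0,0,0],
    [0,0,2,0,0,0],
    [0,0,2,0,0,0]
  ]
}}

```text
time_s: 13.22
eef_pos: [0.5349, 0.1677, 0.0561]
tcp_rot: [-0.008, -3.141, 0.0]
force: [0.8, 0.4, -0.6]
opening: 0.0437
grip_force: 29.9
```

Emit:
{"fn": "drive_tool", "kwargs": {
  "commands": [
    [0,0,0.7,0,0,0],
    [0,0,1.2,0,0,0],
    [0,0,1.2,0,0,0],
    [0,0,1.2,0,0,0]
  ]
}}

```text
time_s: 13.55
eef_pos: [0.535, 0.1678, 0.0549]
tcp_rot: [-0.007, -3.142, 0.0]
force: [-0.8, -0.5, -1.1]
opening: 0.0438
grip_force: 29.9
```

Emit:
{"fn": "drive_tool", "kwargs": {
  "commands": [
    [0,0,0.6,0,0,0],
    [0,0,0.6,0,0,0],
    [0,0,0.6,0,0,0]
  ]
}}

```text
time_s: 13.8
eef_pos: [0.5351, 0.1678, 0.0546]
tcp_rot: [0.008, 3.141, 0.0]
force: [-1.5, -1.1, 1.9]
opening: 0.0437
grip_force: 29.9
```

Emit:
{"fn": "drive_tool", "kwargs": {
  "commands": [
    [0,0,0.6,0,0,0],
    [0,0,0.6,0,0,0],
    [0,0,0.6,0,0,0]
  ]
}}

```text
time_s: 14.05
eef_pos: [0.5352, 0.1678, 0.0545]
tcp_rot: [0.008, 3.141, 0.001]
force: [-2.5, -0.6, 8.5]
opening: 0.0436
grip_force: 29.9
```

```bash
python3 -c "
from h import *
st()"
```

```text
time_s 14.05
eef_pos [0.5352 0.1678 0.0545]
tcp_rot [7.6000e-03 3.1411e+00 5.0000e-04]
force [-2.4745 -0.5892  8.4942]
moment [-0.1695  0.6467  0.0566]
opening 0.0436
grip_force 29.9162
q [-0.5611  0.3058  0.2075  1.8792 -0.0757  0.9636  1.2462]
```

Drop felt: contact is gone past the crest and comes back about 5.5 mm lower. I ease off and drive forward, following the lead (2.87 mm/rad).

Emit:
{"fn": "drive_tool", "kwargs": {
  "commands": [
    [0,0,-0.4,0,0,0],
    [0,0,-0.1,0,0,0.1],
    [0,0,0.2,0,0,0.2],
    [0,0,0.5,0,0,0.3],
    [0,0,0.5,0,0,0.3],
    [0,0,0.5,0,0,0.3]
  ]
}}

```text
time_s: 14.55
eef_pos: [0.5351, 0.1683, 0.0538]
tcp_rot: [0.477, 3.105, 0.001]
force: [-1.6, 0.4, 6.6]
opening: 0.0437
grip_force: 29.9
```

Emit:
{"fn": "drive_tool", "kwargs": {
  "commands": [
    [0,0,0.28,0,0,0.1],
    [0,0,0.57,0,0,0.2],
    [0,0,0.86,0,0,0.3],
    [0,0,0.86,0,0,0.3],
    [0,0,0.86,0,0,0.3]
  ]
}}

```text
time_s: 14.97
eef_pos: [0.5352, 0.1682, 0.0529]
tcp_rot: [0.936, 2.998, 0.001]
force: [-2.1, -0.1, 6.4]
opening: 0.0437
grip_force: 29.9
```

```bash
python3 -c "
from h import *
st()"
```

```text
time_s 14.9667
eef_pos [0.5352 0.1682 0.0529]
tcp_rot [9.3600e-01 2.9984e+00 1.2000e-03]
force [-2.1412 -0.0647  6.4476]
moment [ 0.0686  0.4017 -0.0415]
opening 0.0437
grip_force 29.909
q [-0.644   0.3124  0.3044  1.8845 -0.113   0.9604  0.6771]
```

Emit:
{"fn": "drive_tool", "kwargs": {
  "commands": [
    [0,0,0.2,0,0,0.1],
    [0,0,0.45,0,0,0.2],
    [0,0,0.75,0,0,0.3],
    [0,0,1.0,0,0,0.4],
    [0,0,1.3,0,0,0.5],
    [0,0,1.3,0,0,0.5],
    [0,0,1.3,0,0,0.5]
  ]
}}

```text
time_s: 15.55
eef_pos: [0.535, 0.1677, 0.0515]
tcp_rot: [1.649, 2.674, 0.0]
force: [-2.6, -1.4, 7.3]
opening: 0.0437
grip_force: 29.9
```

Emit:
{"fn": "drive_tool", "kwargs": {
  "commands": [
    [0,0,0.28,0,0,0.1],
    [0,0,0.57,0,0,0.2],
    [0,0,0.86,0,0,0.3],
    [0,0,1.14,0,0,0.4],
    [0,0,1.43,0,0,0.5],
    [0,0,1.43,0,0,0.5],
    [0,0,1.43,0,0,0.5]
  ]
}}

```text
time_s: 16.13
eef_pos: [0.5346, 0.1675, 0.0501]
tcp_rot: [-2.259, -2.182, 0.001]
force: [-4.7, -1.4, 8.8]
opening: 0.0437
grip_force: 29.9
```

```bash
python3 -c "
from h import *
st()"
```

```text
time_s 16.1333
eef_pos [0.5346 0.1675 0.0501]
tcp_rot [-2.2595e+00 -2.1822e+00  1.5000e-03]
force [-4.6884 -1.4123  8.7524]
moment [-0.6577  1.116   0.0324]
opening 0.0437
grip_force 29.9038
q [-0.7875  0.3319  0.4767  1.8941 -0.1835  0.9593 -0.2618]
```

Emit:
{"fn": "drive_tool", "kwargs": {
  "commands": [
    [0,-0.2,0.1,0,0,0.1],
    [-0.1,-0.4,0.3,0,0,0.2],
    [-0.1,-0.4,0.6,0,0,0.3],
    [-0.1,-0.4,0.9,0,0,0.4],
    [-0.1,-0.4,1.2,0,0,0.5],
    [-0.1,-0.4,1.2,0,0,0.5],
    [-0.1,-0.4,1.2,0,0,0.5]
  ]
}}

```text
time_s: 16.72
eef_pos: [0.5339, 0.1675, 0.0486]
tcp_rot: [-2.729, -1.556, 0.002]
force: [-5.0, -2.5, 7.9]
opening: 0.0436
grip_force: 29.9
```

```bash
python3 -c "
from h import *
st()"
```

```text
time_s 16.7167
eef_pos [0.5339 0.1675 0.0486]
tcp_rot [-2.7290e+00 -1.5556e+00  2.2000e-03]
force [-5.0132 -2.4933  7.9292]
moment [-0.5475  1.1726 -0.0737]
opening 0.0436
grip_force 29.8963
q [-0.8638  0.3465  0.5691  1.8997 -0.2254  0.9602 -0.7258]
```

Emit:
{"fn": "drive_tool", "kwargs": {
  "commands": [
    [-0.2,-0.1,0.1,0,0,0.1],
    [-0.4,-0.3,0.3,0,0,0.2],
    [-0.4,-0.3,0.6,0,0,0.3],
    [-0.4,-0.3,0.9,0,0,0.4],
    [-0.4,-0.3,0.9,0,0,0.4],
    [-0.4,-0.3,0.9,0,0,0.4]
  ]
}}

```text
time_s: 17.22
eef_pos: [0.5336, 0.1676, 0.0475]
tcp_rot: [-2.983, -0.986, 0.002]
force: [-2.7, -0.3, 5.4]
opening: 0.044
grip_force: 29.9
```

```bash
python3 -c "
from h import *
st()"
```

```text
time_s 17.2167
eef_pos [0.5336 0.1676 0.0475]
tcp_rot [-2.9827e+00 -9.8630e-01  1.5000e-03]
force [-2.7386 -0.2905  5.4009]
moment [-0.1189  0.9935 -0.0502]
opening 0.044
grip_force 29.8971
q [-0.9266  0.3616  0.6466  1.9043 -0.263   0.9616 -1.0909]
```

Emit:
{"fn": "drive_tool", "kwargs": {
  "commands": [
    [0,0,0.3,0,0,0.1],
    [0,0,0.57,0,0,0.2],
    [0,0,0.57,0,0,0.2],
    [0,0,0.57,0,0,0.2]
  ]
}}

```text
time_s: 17.55
eef_pos: [0.5336, 0.1677, 0.0469]
tcp_rot: [-3.066, -0.684, 0.001]
force: [-4.1, 0.2, 5.6]
opening: 0.0433
grip_force: 29.9
```

```bash
python3 -c "
from h import *
st()"
```

```text
time_s 17.55
eef_pos [0.5336 0.1677 0.0469]
tcp_rot [-3.0659e+00 -6.8440e-01  1.5000e-03]
force [-4.0748  0.1646  5.6125]
moment [-0.0812  1.1185 -0.021 ]
opening 0.0433
grip_force 29.8962
q [-0.9582  0.3713  0.6866  1.9061 -0.2842  0.9633 -1.272 ]
```

Emit:
{"fn": "drive_tool", "kwargs": {
  "commands": [
    [0,0,0.2,0,0,0.1],
    [0,0,0.4,0,0,0.2],
    [0,0,0.4,0,0,0.2],
    [0,0,0.4,0,0,0.2]
  ]
}}

```text
time_s: 17.88
eef_pos: [0.5334, 0.1681, 0.0468]
tcp_rot: [-3.118, -0.375, 0.002]
force: [-6.3, 0.9, 8.9]
opening: 0.0436
grip_force: 29.9
```

```bash
python3 -c "
from h import *
st()"
```

```text
time_s 17.8833
eef_pos [0.5334 0.1681 0.0468]
tcp_rot [-3.1183e+00 -3.7540e-01  2.2000e-03]
force [-6.3232  0.93    8.9237]
moment [ 0.0202  1.608  -0.0857]
opening 0.0436
grip_force 29.8951
q [-0.9908  0.3816  0.7279  1.9074 -0.307   0.9669 -1.4526]
```

Emit:
{"fn": "drive_tool", "kwargs": {
  "commands": [
    [-0.3,-0.1,-0.3,0,0,0.1],
    [-0.6,-0.2,-0.4,0,0,0.2],
    [-0.6,-0.2,-0.4,0,0,0.2],
    [-0.6,-0.2,-0.4,0,0,0.2]
  ]
}}

```text
time_s: 18.22
eef_pos: [0.5334, 0.1676, 0.0469]
tcp_rot: [3.141, 0.065, -0.0]
force: [-1.5, 0.4, 0.8]
opening: 0.0439
grip_force: 29.9
```

```bash
python3 -c "
from h import *
st()"
```

```text
time_s 18.2167
eef_pos [0.5334 0.1676 0.0469]
tcp_rot [ 3.1406e+00  6.5400e-02 -2.0000e-04]
force [-1.4775  0.3749  0.7802]
moment [-0.0124  0.5316 -0.0676]
opening 0.0439
grip_force 29.9025
q [-1.0247  0.3921  0.7714  1.9101 -0.3286  0.9695 -1.6312]
```

Emit:
{"fn": "drive_tool", "kwargs": {
  "commands": [
    [0,0,0,0,0,0.05],
    [0,0,0,0,0,0.1],
    [0,0,0,0,0,0.1],
    [0,0,0,0,0,0.1]
  ]
}}

```text
time_s: 18.55
eef_pos: [0.5334, 0.1677, 0.0468]
tcp_rot: [3.14, -0.092, -0.0]
force: [-2.3, 0.6, -0.3]
opening: 0.0438
grip_force: 29.9
```

```bash
python3 -c "
from h import *
st()"
```

```text
time_s 18.55
eef_pos [0.5334 0.1677 0.0468]
tcp_rot [ 3.1402e+00 -9.2200e-02 -4.0000e-04]
force [-2.3087  0.6138 -0.3478]
moment [ 0.128   0.4758 -0.0997]
opening 0.0438
grip_force 29.8923
q [-1.0411  0.3985  0.793   1.9107 -0.3413  0.9718 -1.7206]
```

Emit:
{"fn": "drive_tool", "kwargs": {
  "commands": [
    [0,0,0,0,0,0.05],
    [0,0,0,0,0,0.1],
    [0,0,0,0,0,0.1]
  ]
}}

```text
time_s: 18.8
eef_pos: [0.5331, 0.1678, 0.0468]
tcp_rot: [3.131, -0.253, -0.001]
force: [-2.7, 2.8, 0.1]
opening: 0.0437
grip_force: 29.9
```

```bash
python3 -c "
from h import *
st()"
```

```text
time_s 18.8
eef_pos [0.5331 0.1678 0.0468]
tcp_rot [ 3.1312e+00 -2.5320e-01 -1.2000e-03]
force [-2.7298  2.7607  0.1153]
moment [0.1193 0.8461 0.0598]
opening 0.0437
grip_force 29.9124
q [-1.0582  0.4055  0.8155  1.9115 -0.3545  0.9749 -1.8122]
```

Emit:
{"fn": "drive_tool", "kwargs": {
  "commands": [
    [0,0,0,0,0,0.04],
    [0,0,0,0,0,0.08],
    [0,0,0,0,0,0.08]
  ]
}}

```text
time_s: 19.05
eef_pos: [0.533, 0.168, 0.0468]
tcp_rot: [3.119, -0.376, -0.002]
force: [-4.1, 3.6, 0.8]
opening: 0.0438
grip_force: 30.1
```

```bash
python3 -c "
from h import *
st()"
```

```text
time_s 19.05
eef_pos [0.533  0.168  0.0468]
tcp_rot [ 3.1189e+00 -3.7570e-01 -1.5000e-03]
force [-4.1383  3.6209  0.8028]
moment [0.301  0.9824 0.4776]
opening 0.0438
grip_force 30.0738
q [-1.0716  0.4113  0.833   1.912  -0.3652  0.9773 -1.8817]
```

Emit:
{"fn": "drive_tool", "kwargs": {
  "commands": [
    [0,0,0,0,0,-0.01],
    [0,0,0,0,0,-0.01]
  ]
}}

```text
time_s: 19.22
eef_pos: [0.533, 0.1679, 0.0468]
tcp_rot: [-3.121, 0.359, 0.002]
force: [-4.2, 3.2, 0.1]
opening: 0.0439
grip_force: 29.9
```

```bash
python3 -c "
from h import *
st()"
```

```text
time_s 19.2167
eef_pos [0.533  0.1679 0.0468]
tcp_rot [-3.1206e+00  3.5930e-01  1.6000e-03]
force [-4.2129  3.1564  0.0733]
moment [ 0.4966  1.1334 -0.2459]
opening 0.0439
grip_force 29.8592
q [-1.0694  0.4103  0.8305  1.9121 -0.3642  0.9768 -1.8719]
```

Emit:
{"fn": "drive_tool", "kwargs": {
  "commands": [
    [-0.4,-0.3,0,0,0,0.01],
    [-0.4,-0.3,0,0,0,0.01]
  ]
}}

```text
time_s: 19.38
eef_pos: [0.533, 0.168, 0.0468]
tcp_rot: [3.119, -0.377, -0.0]
force: [-2.9, 1.3, -1.7]
opening: 0.0434
grip_force: 30.1
```

```bash
python3 -c "
from h import *
st()"
```

```text
time_s 19.3833
eef_pos [0.533  0.168  0.0468]
tcp_rot [ 3.1186e+00 -3.7750e-01 -4.0000e-04]
force [-2.9132  1.3297 -1.6592]
moment [0.317  0.8084 0.5637]
opening 0.0434
grip_force 30.1197
q [-1.0724  0.4108  0.8333  1.9125 -0.3647  0.9764 -1.8834]
```

Emit:
{"fn": "drive_tool", "kwargs": {
  "commands": [
    [0,0,0,0,0,0],
    [0,0,0,0,0,0],
    [0,0,0,0,0,0],
    [0,0,0,0,0,0]
  ],
  "gripper": 0.7
}}

```text
time_s: 19.72
eef_pos: [0.5338, 0.1675, 0.0473]
tcp_rot: [-3.118, 0.382, -0.002]
force: [0.6, -0.4, 0.1]
opening: 0.0587
grip_force: 0.0
```

Emit:
{"fn": "drive_tool", "kwargs": {
  "commands": [
    [0,0,-10,0,0,0],
    [0,0,-30,0,0,0],
    [0,0,-60,0,0,0],
    [0,0,-90,0,0,0],
    [-60,0,-120,0,0,0],
    [-60,0,-120,0,0,0],
    [-60,0,-120,0,0,0]
  ]
}}

```text
time_s: 20.3
eef_pos: [0.4732, 0.1837, 0.1696]
tcp_rot: [-3.114, 0.378, 0.0]
force: [1.0, 0.9, 0.0]
opening: 0.0611
grip_force: 0.0
```

Run:
```python
from h import *
st();a=grab('side','d6.png');b=grab('scene','s6.png');c=grab('wrist','w6.png')
def cr(d,w,p):
    p=proj(d,p).astype(int);return cv2.resize(d['image'][max(p[1]-w,0):p[1]+w,max(p[0]-w,0):p[0]+w],(390,290),interpolation=cv2.INTER_CUBIC)
o=np.vstack([np.hstack([cr(a,30,[.534,.167,.055]),cr(b,30,[.534,.167,.055])]),np.hstack([cv2.resize(c['image'],(390,290)),cv2.resize(b['image'],(390,290))])])
cv2.imwrite('pics/c6.png',(np.clip(o/200.,0,1)**.7*255).astype(np.uint8))
```

```text
time_s 20.3
eef_pos [0.4732 0.1837 0.1696]
tcp_rot [-3.1143e+00  3.7840e-01  2.0000e-04]
force [1.0052 0.8797 0.0021]
moment [0.0315 0.1752 0.0292]
opening 0.0611
grip_force 0.0
q [-1.3318  0.0851  0.9351  1.9138 -0.0783  1.1762 -2.1811]
```

View pics/c6.png

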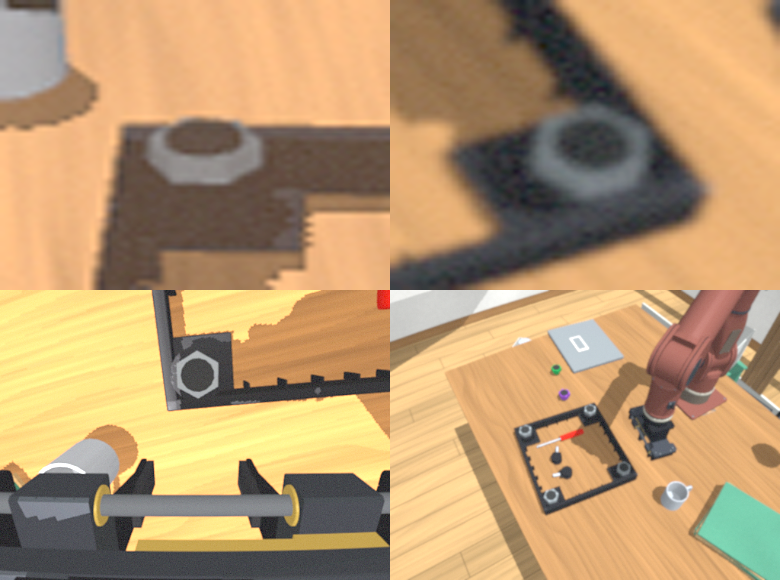

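The foot sits flat on its boss, side crop (205,150), and matches the fitted ones. The mug, castors and screwdriver look undisturbed, and the gripper is clear.

```bash
python3 -c "
from cell import robot
print(robot.hand_in())"
```

```text
the job is handed in; nothing more can be done
None
```

I screwed the foot home in the empty near-left socket, let go and handed the job in at about 20 s; the last tightening touched 0.56 N m, slightly over the 0.25–0.5 snug band but well under the 0.8 stripping point.

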